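Deburr a flat bar in chips and hold it in the dust hood's guard slot

ROBOT

A 6-joint arm with a two-finger parallel gripper is mounted at the origin on a cart in front of the work surface, level with it; the furniture and walls round the work are solid. World frame = base frame: x ahead of the robot, y to its left, z up, the work surface at z = 0. Lengths are in m, angles in rad, forces in N, time in s.
With the tool pointing down it reaches from about 0.3 to 0.875 m from the base axis. Payload 6.4 kg.
Tool frame: the origin (TCP) lies between the finger pads; the fingertips stand ctrl.tip_extent ahead of it and the grasp point (between the pads) is the TCP (ctrl.tip_extent is the distance from the TCP to the fingertips, in m); z points along the fingers, y is the line along which they close (so a half turn about z gives the same grasp; the last joint's range is limited). The gripper opens to 85 mm and grips with 20 to 120 N. Pads are 22 mm wide; open, the fingers measure 114 mm over their backs; the gripper's body (76 mm by 85 mm) begins 54 mm behind the grasp point. The pads swing forward as they close: fully open they stand 13 mm farther back than shut.
Start: joints at [-1.539, 0.181, 1.607, -0, 1.354, -0.206], TCP at [0.135, -0.559, 0.25] pointing down, gripper open.
Joint ranges: [-2.99, 2.99], [-0.89, 2.07], [0.3, 2.58], [-1.14, 4.28], [0, 2.63], [-3.12, 3.12]. Speed limits (rad/s): [2.57, 2.57, 3.01, 3.14, 3.14, 3.14].

INTERFACE

Orientations are given as a unit quaternion [w, x, y, z].
In Python, from bench import ctrl gives the robot as it stands.
- The arm moves only by the tool send_rows, never from a script. Its arguments are lists of equal length, an entry for each row: "dr": the turn, a rotation vector about the tool's x, y, z in units of 6 degrees (1.0 is 6 degrees), a list of three; "xyz": the shift along the tool's x, y, z in cm, a list of three; "jaw": the opening in per cent of the stroke, from 0 (shut) to 100 (fully open). In form: {"dr": [[wx, wy, wz], ...], "xyz": [[dx, dy, dz], ...], "jaw": [jaw, ...]}. A call has exactly 8 rows; each row is the pose to reach, as a shift and turn from the pose commanded when the call began, along the tool's axes at that moment; what a row does not reach only later rows make up. A row lasts 1/8 s, in which the tool goes at most 62.5 mm and 10.7 degrees, less where a joint would pass 70% of its speed; a pose out of reach is approached as far as the arm can. A call with a gripper value outside its range is refused whole. The fingers move at their own pace and stop on an object; the grip force is fixed at half the most. Time passes only in rows, so rows that repeat a pose let the fingers close, or fill a call up. It gives the time, the measured TCP pose, the force, the opening and the grip force at its end, in the units of the state.
- ctrl.get_obs(): the state, without advancing time (a new reading comes with each control period).
- ctrl.camera(name): name is "side" or "top" or "wrist"; returns the picture (400x640x3 uint8, red, green, blue); there is no depth.
- ctrl.calibration(name): a dict with "camera_matrix" (3x3 intrinsics, pixels), "world_from_camera" (4x4, takes a point from camera to world coordinates). Camera axes: x right, y up, looking along -z (the intrinsics and any distortion apply to the point x, -y, -z); pixel columns grow to the right and rows downward; lengths in m; the calibration is good to about 2 mm. A picture is of the moment at which its call begins: read the wrist's pose just before it. calibration takes no time and is no camera call; for the wrist camera it gives the pose at the moment of the call.
- ctrl.hand_in(): hands the job in; it is judged then, once.
The state is a dict: "time_s": time; "q": joint angles; "dq": joint speeds; "joint_efforts": joint torques, N m; "eef_pos": TCP position; "eef_rot": TCP orientation; "wrist_force": force on the tool from outside, world axes, zero at the start; "torque": the same for the moment, N m; "opening": opening from 0.0 (shut) to 1.0 (fully open); "grasp_force": force on a finger pad.
Only numpy, scipy, OpenCV 4.12 (cv2) and the standard library are available. Lean on these libraries where they do the work, as an engineer would, in place of code of your own. Each camera call takes 0.05 s, during which the arm holds its last target. There are 200 camera calls.

TASK

Take the aluminium bar out of its wooden stand and, with its lower end down among the orange deburring chips, stir them round the pot until most of them have clearly shifted, keeping every chip in the pot. Then pass the bar's lower end straight down through the narrow guard slot on top of the dust-extraction hood until the whole blue band is inside, and finish while still holding the bar there, upright and still, clear of the hood's floor and not forced against the slot. Leave the tape measure and the jar where they are.

Things in the scene. Friction and masses are not known exactly. Their poses are not given: they have to be found in the camera images.
- bar: Workpiece: bare aluminium flat bar, 10 mm thick (x), 26 wide (y), 180 long (z, up), 0.09 to 0.18 kg, a blue band round it 45 to 55 mm above its foot. Origin: centre of its foot. Same either way round. It starts upright on its foot in the stand, 145 mm of it clear above the stand; pinch it across the 10 mm thickness near its upper end and lift straight up. Two dark holes are look only.
- bar_foot (a point): The centre of the bar's lower end (same point and axes as the bar's origin).
- bar_top (a point): The centre of the bar's upper end, 180 mm above its foot.
- stand: Fixed light-wood block 70 x 90 x 45 mm (x, y, z), origin at the centre of its underside. A pocket 14 x 30 mm (x, y), 35 mm deep, open at the top in its middle, holds the bar's foot 10 mm above the bench.
- pot: Fixed round black open pot, 154 mm across its rim, 70 mm high, inside radius 68 to 70 mm, inner floor 6 mm above the bench. Origin at the centre of its underside. Six chips lie in it, in a ring.
- chip0: One of six alike loose orange deburring chips, a short cylinder 20 mm in diameter and 16 mm high, 12 g, origin at the centre of its underside. At the start all six stand on the pot's floor in a ring about 38 mm from the pot's axis (within 5 mm), 60 degrees apart, and the middle of the pot is clear.
- chip1: One of six alike loose orange deburring chips, a short cylinder 20 mm in diameter and 16 mm high, 12 g, origin at the centre of its underside. At the start all six stand on the pot's floor in a ring about 38 mm from the pot's axis (within 5 mm), 60 degrees apart, and the middle of the pot is clear.
- chip2: One of six alike loose orange deburring chips, a short cylinder 20 mm in diameter and 16 mm high, 12 g, origin at the centre of its underside. At the start all six stand on the pot's floor in a ring about 38 mm from the pot's axis (within 5 mm), 60 degrees apart, and the middle of the pot is clear.
- chip3: One of six alike loose orange deburring chips, a short cylinder 20 mm in diameter and 16 mm high, 12 g, origin at the centre of its underside. At the start all six stand on the pot's floor in a ring about 38 mm from the pot's axis (within 5 mm), 60 degrees apart, and the middle of the pot is clear.
- chip4: One of six alike loose orange deburring chips, a short cylinder 20 mm in diameter and 16 mm high, 12 g, origin at the centre of its underside. At the start all six stand on the pot's floor in a ring about 38 mm from the pot's axis (within 5 mm), 60 degrees apart, and the middle of the pot is clear.
- chip5: One of six alike loose orange deburring chips, a short cylinder 20 mm in diameter and 16 mm high, 12 g, origin at the centre of its underside. At the start all six stand on the pot's floor in a ring about 38 mm from the pot's axis (within 5 mm), 60 degrees apart, and the middle of the pot is clear.
- hood: Fixed dust-extraction hood: hollow green box 120 x 140 mm (x, y), 110 mm high, louvres on its front (-x), grey hose spigot reaching 28 mm out at its rear (+x), a 6 mm aluminium guard plate on top. Origin: centre of its underside. Inner floor 4 mm above the bench, 106 mm below the top of the plate; nothing inside.
- hood_slot (a point): Centre of the guard slot at the upper face of the hood's guard plate, 110 mm above the bench; axes as the hood's. The slot goes straight down through the plate: 12 mm wide (x) and 28 mm long (y), so 1 mm free on each side of the bar; upper edge chamfered 2 mm; framed by a yellow line.
- tape_measure: Bystander: yellow tape measure, 33 x 81 x 64 mm, loose on the bench, origin under its centre.
- jar_brads: Bystander: glass jar with wood-coloured lid, 55 mm in diameter, 76 mm high, loose on the bench, origin under its centre.
Mind the look-alikes: they are no part of the job. Of the things that look like the pot, the larger one is meant.

How it is judged:
On the way, in this order (a step that is already met when the one before it is completed fails the run):
1. the bar is lifted out of the stand by the gripper (z of bar_foot in the frame of stand above 0.05 m and contact force between the fingers and bar above 2 N), for 0.2 s.
2. with the held bar's foot down among the chips in the pot, at least four of the six chips have been moved more than 15 mm (horizontal distance between bar_foot and pot below 0.07 m and z of bar_foot in the frame of pot below 0.022 m and contact force between the fingers and bar above 2 N and (distance of each of chip0, chip1, chip2, chip3 from where it was at the start of the episode above 0.015 m or distance of each of chip0, chip1, chip2, chip4 from where it was at the start of the episode above 0.015 m or distance of each of chip0, chip1, chip2, chip5 from where it was at the start of the episode above 0.015 m or distance of each of chip0, chip1, chip3, chip4 from where it was at the start of the episode above 0.015 m or distance of each of chip0, chip1, chip3, chip5 from where it was at the start of the episode above 0.015 m or distance of each of chip0, chip1, chip4, chip5 from where it was at the start of the episode above 0.015 m or distance of each of chip0, chip2, chip3, chip4 from where it was at the start of the episode above 0.015 m or distance of each of chip0, chip2, chip3, chip5 from where it was at the start of the episode above 0.015 m or distance of each of chip0, chip2, chip4, chip5 from where it was at the start of the episode above 0.015 m or distance of each of chip0, chip3, chip4, chip5 from where it was at the start of the episode above 0.015 m or distance of each of chip1, chip2, chip3, chip4 from where it was at the start of the episode above 0.015 m or distance of each of chip1, chip2, chip3, chip5 from where it was at the start of the episode above 0.015 m or distance of each of chip1, chip2, chip4, chip5 from where it was at the start of the episode above 0.015 m or distance of each of chip1, chip3, chip4, chip5 from where it was at the start of the episode above 0.015 m or distance of each of chip2, chip3, chip4, chip5 from where it was at the start of the episode above 0.015 m)), for 0.1 s.
3. the bar's foot has entered the guard slot (horizontal distance between bar_foot and hood_slot below 0.012 m and z of bar_foot in the frame of hood_slot below -0.01 m), for 0.1 s.
At the end, for the whole second after the job is handed in: Gripper holds the bar (over 2 N), still, upright within 0.1 rad, its foot under the slot within 12 mm of its axis, 53 to 104 mm below the plate's top, pressing the hood under 10 N; six chips in the pot (72 mm of its axis, under 60 mm high); tape measure, jar moved under 25 mm (horizontal distance between bar_foot and hood_slot below 0.012 m and z of bar_foot in the frame of hood_slot between -0.104 and -0.053 m and angle between bar's own z axis and vertical below 0.1 rad and contact force between the fingers and bar above 2 N and contact force between bar and hood below 10 N and linear speed of bar below 0.02 m/s and horizontal distance between each of chip0, chip1, chip2, chip3, chip4, chip5 and pot below 0.072 m and z of each of chip0, chip1, chip2, chip3, chip4, chip5 in the frame of pot below 0.06 m and distance of each of tape_measure, jar_brads from where it was at the start of the episode below 0.025 m); the arm keeps its last pose, push and grip.
It fails at once if a bystander (tape measure or jar) is pushed more than 25 mm (distance of any of tape_measure, jar_brads from where it was at the start of the episode above 0.025 m).
It fails at once if a chip leaves the pot (horizontal distance between any of chip0, chip1, chip2, chip3, chip4, chip5 and pot above 0.085 m).
It also fails if it takes over 72 s, if anything falls off the work surface, if the arm or the gripper's body presses on something with over 40 N, if the wrist force passes 120 N, or if a joint passes its speed limit or range.

## Working session

There is one attempt and no reset: what is moved stays moved. The work goes in short steps, Python scripts to look and compute and a tool call to move; the robot and the scene stay as the last step left them, time stands still between calls to the robot, and variables do not carry over. Pictures are saved under pics/ and viewed, at most 10 in all, crops included, and the job is handed in when it is done.

Besides the shell and the picture viewer there is one more tool, called after ">>>" as name(argument=value, ...), one argument or row to a line, values as JSON. send_rows: Moves the arm, as the interface text tells. Its arguments: {"type":"object","properties":{"dr":{"type":"array","items":{"type":"array","items":{"type":"number"}}},"xyz":{"type":"array","items":{"type":"array","items":{"type":"number"}}},"jaw":{"type":"array","items":{"type":"number"}}},"required":["dr","xyz","jaw"]}

```bash
mkdir -p pics; cat > h.py <<'E'
from bench import ctrl
import numpy as np, cv2
def snap(n,f):
    c=ctrl.calibration(n); im=ctrl.camera(n); cv2.imwrite('pics/'+f+'.png',im[:,:,::-1]); np.savez('pics/'+f+'.npz',K=c['camera_matrix'],T=c['world_from_camera']); return im
def pt(f,u,v,z):
    d=np.load('pics/'+f+'.npz'); r=np.linalg.solve(d['K'],[u,v,1.]); r=d['T'][:3,:3]@(r*[1,-1,-1]); o=d['T'][:3,3]
    return (o+r*(z-o[2])/r[2]).round(4)
def proj(f,p):
    d=np.load('pics/'+f+'.npz'); c=d['T'][:3,:3].T@(np.array(p)-d['T'][:3,3]); q=d['K']@(c*[1,-1,-1]); return (q[:2]/q[2]).round(1)
E
python3 - <<'E'
from h import *
for n in('top','side'):
    snap(n,n+'0'); c=ctrl.calibration(n); print(c)
o=ctrl.get_obs();print(o,ctrl.tip_extent)
E
```

```text
{'camera_matrix': array([[436.53565278,   0.        , 326.46323384],
       [  0.        , 436.53565278, 195.98342607],
       [  0.        ,   0.        ,   1.        ]]), 'world_from_camera': array([[ 1.83376720e-02,  9.84948115e-01, -1.71874783e-01,
         3.02769436e-01],
       [-9.99829090e-01,  1.84685944e-02, -8.37416099e-04,
         1.55926526e-02],
       [ 2.34947423e-03,  1.71860764e-01,  9.85118449e-01,
         1.33442045e+00],
       [ 0.00000000e+00,  0.00000000e+00,  0.00000000e+00,
         1.00000000e+00]])}
{'camera_matrix': array([[467.98163399,   0.        , 318.7402341 ],
       [  0.        , 467.98163399, 203.29175971],
       [  0.        ,   0.        ,   1.        ]]), 'world_from_camera': array([[-0.89489637,  0.29072344, -0.33858584,  0.14311732],
       [-0.44622217, -0.57134484,  0.68880393,  0.74771911],
       [ 0.00680218,  0.76749264,  0.64102167,  0.82884258],
       [ 0.        ,  0.        ,  0.        ,  1.        ]])}
{'time_s': 0.1, 'q': array([-1.53930003e+00,  1.81468420e-01,  1.60791427e+00,  9.45696650e-06,
        1.35379451e+00, -2.06296213e-01]), 'dq': array([ 7.96075726e-05,  2.68640852e-04, -5.72298892e-04,  1.95979071e-04,
       -4.80352489e-04,  1.76760928e-04]), 'joint_efforts': array([ 5.55876795e-04, -4.45874119e+01, -3.52239454e+01, -1.71552197e-04,
        4.13148853e-03, -1.97082738e-05]), 'eef_pos': array([ 0.13545258, -0.5583367 ,  0.24947025]), 'eef_rot': array([-7.88844581e-04,  9.92939972e-01,  1.18615274e-01,  7.37555422e-05]), 'wrist_force': array([-1.07714251, -0.68077207,  0.86368473]), 'torque': array([ 0.02044461, -0.01833554,  0.07472007]), 'grasp_force': 0.0, 'opening': 0.9981402858192235} 0.019
```

View pics/top0.png

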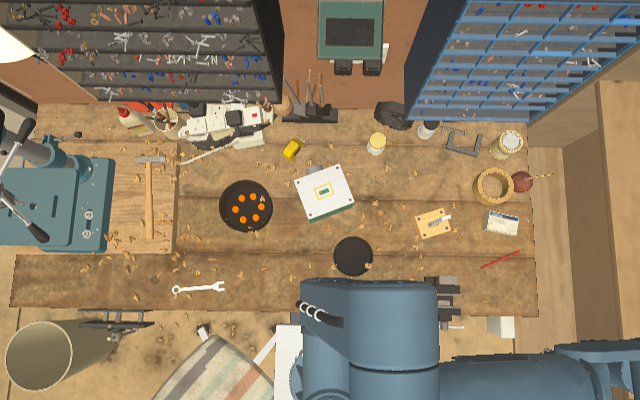

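View pics/side0.png

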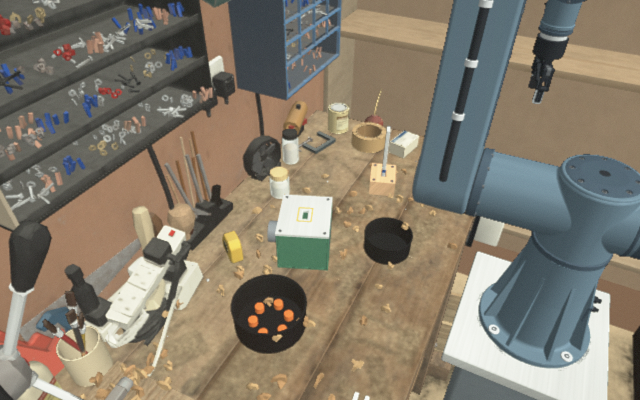

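Top view: the stand with the bar is near (434,223), the larger pot near (246,205), the hood slot near (323,191), the jar near (377,143) and the tape near (291,149). The smaller dish at (352,256) is the look-alike. I'll enlarge the stand, slot and pot.

```bash
python3 - <<'E'
from h import *
a=cv2.imread('pics/top0.png'); b=cv2.imread('pics/side0.png')
f=lambda im,x,y,w,h,s:cv2.resize(im[y:y+h,x:x+w],None,fx=s,fy=s,interpolation=cv2.INTER_CUBIC)
top=np.hstack([f(a,410,200,50,37,8),f(a,290,162,50,37,8)])  # 400x296 each
bot=np.hstack([f(a,215,175,66,60,5)[:300,:330],f(b,355,120,57,75,4)[:300,:228],f(b,275,190,60,75,4)[:300,:240]])
bot=np.hstack([bot,np.zeros((300,2,3),np.uint8)])
print(top.shape,bot.shape)
cv2.imwrite('pics/c0.png',np.vstack([top,bot]))
hsv=cv2.cvtColor(a,cv2.COLOR_BGR2HSV); m=cv2.inRange(hsv,(5,180,150),(18,255,255)); m[:,:215]=0;m[:,281:]=0;m[:175]=0;m[235:]=0
n,_,st,ce=cv2.connectedComponentsWithStats(m)
for s,c in zip(st[1:],ce[1:]):
    if s[4]>8: print(c.round(1),s[4],pt('top0',*c,0.02))
E
```

```text
(296, 800, 3) (300, 800, 3)
[252.6 196. ] 38 [0.5277 0.2422 0.02  ]
[241.3 197.9] 38 [0.5211 0.2764 0.02  ]
[261.  206.2] 39 [0.497  0.2153 0.02  ]
[235. 209.] 39 [0.4867 0.2939 0.02  ]
[255.3 217.2] 38 [0.4627 0.2311 0.02  ]
[242.8 219.2] 40 [0.4561 0.2687 0.02  ]
```

View pics/c0.png

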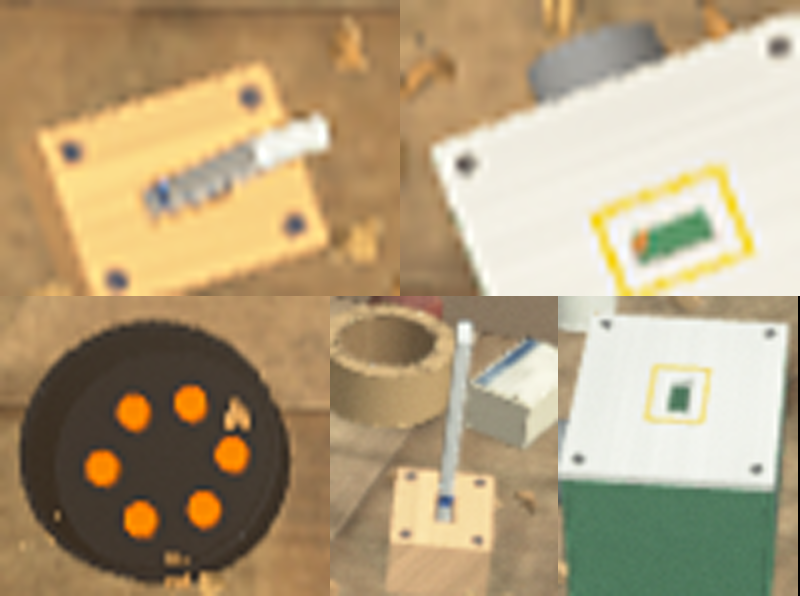

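The crop shows the stand's corner screws at crop pixels (250,97), (72,152), (295,224) and (117,280), the bar top near (312,132), and the slot frame centred near (672,233). The bar's blue band sits just above the stand. The six orange chips ring a clear pot centre.

```bash
python3 - <<'E'
from h import *
S=lambda x,y,z:pt('top0',410+x/8-.44,200+y/8-.44,z)
H=lambda x,y,z:pt('top0',290+(x-400)/8-.44,162+y/8-.44,z)
h=[S(*p,.045) for p in((250,97),(72,152),(117,280),(295,224))]
print('stand',np.mean(h,0)); 
for a,b in((0,1),(3,2),(2,1),(3,0)):
    d=h[b]-h[a]; print(np.linalg.norm(d).round(4),np.degrees(np.arctan2(d[1],d[0])).round(1))
print('bartop',S(312,132,.19))
f=[H(*p,.11) for p in((592,213),(722,167),(752,253),(622,298))]
print('slot frame',np.mean(f,0),'slot',H(673,236,.11))
for a,b in((1,0),(2,3),(3,0),(2,1)):
    d=f[b]-f[a]; print(np.linalg.norm(d).round(4),np.degrees(np.arctan2(d[1],d[0])).round(1))
print('screws',H(465,163,.11),H(779,47,.11)); d=H(465,163,.11)-H(779,47,.11); print(np.degrees(np.arctan2(d[1],d[0])))
g=lambda x,y,x0,dx,y0:(355+(x-330)/4-.4,120+(y-296)/4-.4)
print('side bartop',pt('side0',*g(465,327,0,0,0),.19),'side slot',pt('side0',275+(679-558)/4-.4,190+(396-296)/4-.4,.11),'frame',pt('side0',275+(679-558)/4-.4,190+(394.5-296)/4-.4,.11))
print('jar',pt('top0',377,145,.076),'tape',pt('top0',291,149,.064))
from scipy.spatial.transform import Rotation as R
q=ctrl.get_obs()['eef_rot']; print(R.from_quat(q[[1,2,3,0]]).as_matrix().round(4))
E
```

```text
stand [ 0.45205 -0.2995   0.045  ]
0.0703 108.2
0.0699 108.3
0.0498 18.5
0.0496 18.1
bartop [ 0.4547 -0.3069  0.19  ]
slot frame [0.5317 0.0252 0.11  ] slot [0.5305 0.0248 0.11  ]
0.0493 110.9
0.049 110.5
0.0327 20.4
0.033 19.9
screws [0.5557 0.0998 0.11  ] [ 0.6004 -0.012   0.11  ]
111.79257299976042
side bartop [ 0.4562 -0.3031  0.19  ] side slot [0.5333 0.0267 0.11  ] frame [0.5339 0.0255 0.11  ]
jar [ 0.6798 -0.1315  0.076 ] tape [0.666 0.126 0.064]
[[ 9.719e-01  2.356e-01 -0.000e+00]
 [ 2.356e-01 -9.719e-01  1.600e-03]
 [ 3.000e-04 -1.500e-03 -1.000e+00]]
```

>>> send_rows(
  dr=[
    [0,0,-1.7],
    [0,0,-3.4],
    [0,0,-5.1],
    [0,0,-6.8],
    [0,0,-8.5],
    [0,0,-10.2],
    [0,0,-11.9],
    [0,0,-13],
  ],
  xyz=[
    [4,-2,0],
    [9,-4.3,0],
    [14,-6.6,0],
    [19,-9,0],
    [24,-11.3,0],
    [29,-13.7,0],
    [33.5,-15.8,0],
    [36.9,-17.4,0],
  ],
  jaw=[60,60,60,60,60,60,60,60],
)

```text
time_s: 1.1
eef_pos: [0.4543, -0.301, 0.2499]
eef_rot: [-0.0, 0.695, 0.719, 0.0]
wrist_force: [-0.0, -0.4, -0.2]
opening: 0.601
grasp_force: 0.0
```

>>> send_rows(
  dr=[
    [0,0,-1.5],
    [0,0,-2.78],
    [0,0,-2.78],
    [0,0,-2.78],
    [0,0,-2.78],
    [0,0,-2.78],
    [0,0,-2.78],
    [0,0,-2.78],
  ],
  xyz=[
    [0,0,0],
    [0,0,0],
    [0,0,0],
    [0,0,0],
    [0,0,0],
    [0,0,0],
    [0,0,0],
    [0,0,0],
  ],
  jaw=[60,60,60,60,60,60,60,60],
)

```text
time_s: 2.1
eef_pos: [0.4531, -0.3028, 0.2503]
eef_rot: [0.0, 0.586, 0.811, -0.0]
wrist_force: [0.5, -0.7, 0.3]
opening: 0.602
grasp_force: 0.0
```

```bash
cat >> h.py <<'E'
from scipy.spatial.transform import Rotation as R
def state():
    o=ctrl.get_obs(); M=R.from_quat(np.array(o['eef_rot'])[[1,2,3,0]]).as_matrix()
    print('t',o['time_s'],'p',o['eef_pos'].round(4),'yaw_y',np.degrees(np.arctan2(M[1,1],M[0,1])).round(2),'zax',M[:,2].round(4),'F',o['wrist_force'].round(1),'grip',o['grasp_force'],'op',round(o['opening'],3),'q6',o['q'][5].round(2)); return o,M
E
python3 - <<'E'
from h import *
o,M=state(); snap('wrist','w1'); print(M.round(3), 'bar top at',proj('w1',[.4545,-.303,.19]), 'stand ',proj('w1',[.452,-.2995,.045]), ctrl.calibration('wrist')['world_from_camera'].round(3))
E
```

```text
t 2.1 p [ 0.4531 -0.3028  0.2503] yaw_y 18.29 zax [-0. -0. -1.] F [ 0.5 -0.7  0.3] grip 0.0 op 0.602 q6 -1.13
[[-0.314  0.949 -0.   ]
 [ 0.949  0.314 -0.   ]
 [-0.    -0.    -1.   ]] bar top at [321.7 229.7] stand  [320.  173.9] [[ 0.949 -0.301 -0.095  0.429]
 [ 0.315  0.906  0.283 -0.229]
 [ 0.001 -0.299  0.954  0.375]
 [ 0.     0.     0.     1.   ]]
```

View pics/w1.png

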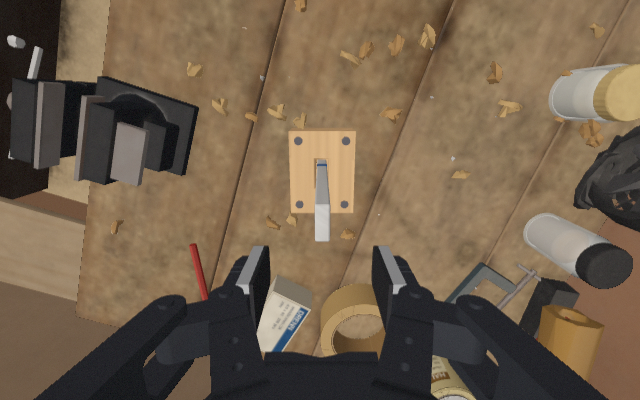

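The bar's bright top face is centred at (322,223) and is aligned with the fingers. It lies about 4 mm further along tool x than I predicted, so I'll correct that and descend.

>>> send_rows(
  dr=[
    [0,0,0],
    [0,0,0],
    [0,0,0],
    [0,0,0],
    [0,0,0],
    [0,0,0],
    [0,0,0],
    [0,0,0],
  ],
  xyz=[
    [0.4,0,1],
    [0.4,0,3],
    [0.4,0,5],
    [0.4,0,7],
    [0.4,0,8.5],
    [0.4,0,9],
    [0.4,0,9],
    [0.4,0,9],
  ],
  jaw=[60,60,60,60,60,60,60,60],
)

```text
time_s: 3.15
eef_pos: [0.4523, -0.2994, 0.1611]
eef_rot: [0.001, 0.586, 0.811, -0.0]
wrist_force: [0.5, -0.3, -0.6]
opening: 0.599
grasp_force: 0.0
```

>>> send_rows(
  dr=[
    [0,0,0],
    [0,0,0],
    [0,0,0],
    [0,0,0],
    [0,0,0],
    [0,0,0],
    [0,0,0],
    [0,0,0],
  ],
  xyz=[
    [0,0,0],
    [0,0,0],
    [0,0,0],
    [0,0,0],
    [0,0,0],
    [0,0,0],
    [0,0,0],
    [0,0,0],
  ],
  jaw=[30,10,0,0,0,0,0,0],
)

```text
time_s: 4.15
eef_pos: [0.4521, -0.2992, 0.1607]
eef_rot: [0.0, 0.586, 0.811, -0.0]
wrist_force: [-0.4, 0.1, 6.4]
opening: 0.107
grasp_force: 59.2
```

```bash
python3 - <<'E'
from h import *
print(pt('w1',322,223,.19)); state()
E
```

```text
[ 0.4532 -0.2986  0.19  ]
t 4.15 p [ 0.4521 -0.2992  0.1607] yaw_y 18.31 zax [ 6.e-04 -6.e-04 -1.e+00] F [-0.4  0.1  6.4] grip 59.24267649650574 op 0.107 q6 -1.12
```

>>> send_rows(
  dr=[
    [0,0,0],
    [0,0,0],
    [0,0,0],
    [0,0,0],
    [0,0,0],
    [0,0,0],
    [0,0,0],
    [0,0,0],
  ],
  xyz=[
    [0,0,-1],
    [0,0,-3],
    [0,0,-5],
    [0,0,-7.5],
    [0,0,-10],
    [0,0,-12.5],
    [0,0,-14],
    [0,0,-14],
  ],
  jaw=[0,0,0,0,0,0,0,0],
)

```text
time_s: 5.15
eef_pos: [0.4521, -0.2993, 0.3012]
eef_rot: [0.001, 0.586, 0.811, -0.0]
wrist_force: [0.4, -0.0, -1.2]
opening: 0.109
grasp_force: 58.5
```

```bash
python3 - <<'E'
from h import *
o,M=state(); print(M.T@(np.array([.492,.2546,.3])-o['eef_pos'])*100)
E
```

```text
t 5.15 p [ 0.4521 -0.2993  0.3012] yaw_y 18.3 zax [ 0.0011 -0.0012 -1.    ] F [ 0.4 -0.  -1.2] grip 58.493632078170776 op 0.109 q6 -1.12
[51.33267356 21.18466399  0.05219232]
```

>>> send_rows(
  dr=[
    [0,0,0],
    [0,0,0],
    [0,0,0],
    [0,0,0],
    [0,0,0],
    [0,0,0],
    [0,0,0],
    [0,0,0],
  ],
  xyz=[
    [1,0.4,0],
    [4,1.65,0],
    [8,3.3,0],
    [12,4.95,0],
    [16,6.6,0],
    [20,8.25,0],
    [24,9.9,0],
    [28,11.55,0],
  ],
  jaw=[0,0,0,0,0,0,0,0],
)

```text
time_s: 6.15
eef_pos: [0.4725, 0.0052, 0.299]
eef_rot: [-0.001, 0.586, 0.811, -0.0]
wrist_force: [0.8, 0.3, -0.3]
opening: 0.106
grasp_force: 58.4
```

>>> send_rows(
  dr=[
    [0,0,0],
    [0,0,0],
    [0,0,0],
    [0,0,0],
    [0,0,0],
    [0,0,0],
    [0,0,0],
    [0,0,0],
  ],
  xyz=[
    [4,1.65,0],
    [8,3.3,0],
    [12,4.95,0],
    [16,6.6,0],
    [19.5,8.05,0],
    [22,9.1,0],
    [23.3,9.6,0],
    [23.3,9.6,0],
  ],
  jaw=[0,0,0,0,0,0,0,0],
)

```text
time_s: 7.15
eef_pos: [0.4908, 0.2549, 0.2994]
eef_rot: [-0.0, 0.585, 0.811, -0.001]
wrist_force: [-0.4, -0.7, -1.4]
opening: 0.108
grasp_force: 58.5
```

```bash
python3 - <<'E'
from h import *
o,M=state(); snap('wrist','w2');s=snap('side','s2')
a=cv2.imread('pics/w2.png'); b=cv2.imread('pics/s2.png')
cv2.imwrite('pics/c2.png',np.vstack([cv2.resize(a,(480,300)),cv2.resize(b,(480,300))]))
print(proj('w2',[.492,.2546,.006]),proj('w2',o['eef_pos']-[0,0,.15]),proj('s2',o['eef_pos']-[0,0,.15]),proj('s2',o['eef_pos']+[0,0,.03]))
E
```

```text
t 7.15 p [0.4908 0.2549 0.2994] yaw_y 18.39 zax [-1.7e-03 -7.0e-04 -1.0e+00] F [-0.4 -0.7 -1.4] grip 58.468995094299316 op 0.108 q6 -0.06
[321.2 162.7] [320.1 190.9] [268.5 276.1] [261.8 203.7]
```

View pics/c2.png

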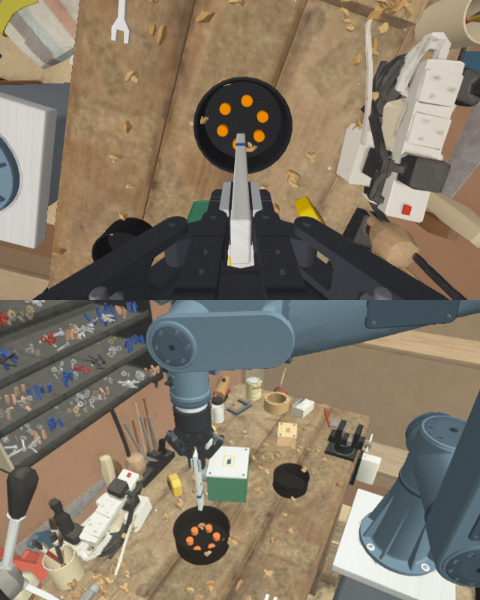

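The bar hangs upright in the gripper above the clear middle of the pot. I'll lower it and stir.

>>> send_rows(
  dr=[
    [0,0,0],
    [0,0,0],
    [0,0,0],
    [0,0,0],
    [0,0,0],
    [0,0,0],
    [0,0,0],
    [0,0,0],
  ],
  xyz=[
    [0,0.1,2],
    [0,0.1,4.5],
    [0,0.1,7],
    [0,0.1,9.5],
    [0,0.1,11.5],
    [0,0.1,13],
    [0,0.1,13.6],
    [0,0.1,13.6],
  ],
  jaw=[0,0,0,0,0,0,0,0],
)

```text
time_s: 8.25
eef_pos: [0.4926, 0.2545, 0.1644]
eef_rot: [-0.0, 0.586, 0.81, -0.0]
wrist_force: [0.2, -0.3, -1.9]
opening: 0.111
grasp_force: 58.4
```

>>> send_rows(
  dr=[
    [0,0,0],
    [0,0,0],
    [0,0,0],
    [0,0,0],
    [0,0,0],
    [0,0,0],
    [0,0,0],
    [0,0,0],
  ],
  xyz=[
    [1.0,0,0],
    [1.39,0.57,0],
    [1.41,1.41,0],
    [0.92,2.22,0],
    [0,2.7,0],
    [-1.15,2.77,0],
    [-2.12,2.12,0],
    [-2.77,1.15,0],
  ],
  jaw=[0,0,0,0,0,0,0,0],
)

```text
time_s: 9.25
eef_pos: [0.5116, 0.2309, 0.1642]
eef_rot: [-0.0, 0.586, 0.81, -0.0]
wrist_force: [0.7, 0.2, -1.0]
opening: 0.107
grasp_force: 58.5
```

>>> send_rows(
  dr=[
    [0,0,0],
    [0,0,0],
    [0,0,0],
    [0,0,0],
    [0,0,0],
    [0,0,0],
    [0,0,0],
    [0,0,0],
  ],
  xyz=[
    [-0.23,-1.15,0],
    [0,-2.3,0],
    [0.65,-3.27,0],
    [1.62,-3.92,0],
    [2.77,-4.15,0],
    [3.92,-3.92,0],
    [4.89,-3.27,0],
    [5.54,-2.3,0],
  ],
  jaw=[0,0,0,0,0,0,0,0],
)

```text
time_s: 10.25
eef_pos: [0.4733, 0.2785, 0.1643]
eef_rot: [0.0, 0.585, 0.811, 0.0]
wrist_force: [-0.0, -0.1, 0.3]
opening: 0.11
grasp_force: 58.5
```

>>> send_rows(
  dr=[
    [0,0,0],
    [0,0,0],
    [0,0,0],
    [0,0,0],
    [0,0,0],
    [0,0,0],
    [0,0,0],
    [0,0,0],
  ],
  xyz=[
    [0.23,1.15,0],
    [0,2.3,0],
    [-0.65,3.27,0],
    [-1.62,3.92,0],
    [-2.77,4.15,0],
    [-3.92,3.92,0],
    [-4.89,3.27,0],
    [-5.54,2.3,0],
  ],
  jaw=[0,0,0,0,0,0,0,0],
)

```text
time_s: 11.25
eef_pos: [0.5116, 0.2311, 0.1643]
eef_rot: [-0.0, 0.586, 0.81, -0.0]
wrist_force: [-0.5, 0.5, -1.1]
opening: 0.114
grasp_force: 58.5
```

```bash
python3 - <<'E'
from h import *
o,M=state(); snap('wrist','w3');s=snap('side','s3'); print('pot centre',proj('w3',[.492,.2546,.006]))
a=cv2.imread('pics/w3.png'); b=cv2.imread('pics/s3.png')
cv2.imwrite('pics/c3.png',np.hstack([cv2.resize(a[0:300,180:460],None,fx=1.4,fy=1.4),cv2.resize(b[230:390,190:350],(392,420))]))
E
```

```text
t 11.25 p [0.5116 0.2311 0.1643] yaw_y 18.28 zax [-1.e-04 -0.e+00 -1.e+00] F [-0.5  0.5 -1.1] grip 58.46569240093231 op 0.114 q6 -0.11
pot centre [307.7 158.5]
```

View pics/c3.png

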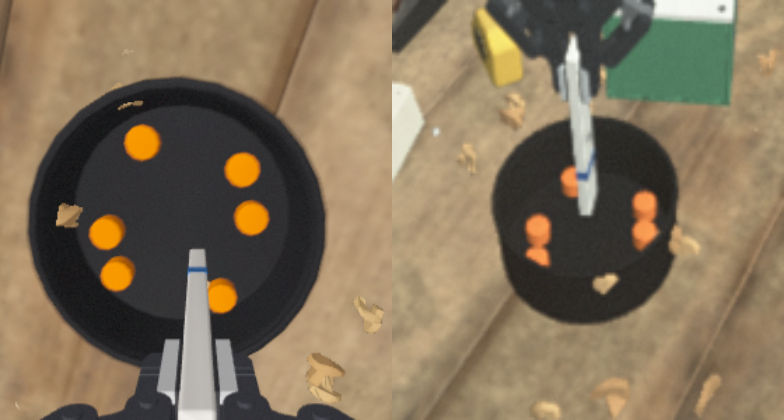

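The chips have moved. I'll measure how far each has gone from the ring.

```bash
cat > chips.py <<'E'
from h import *
import sys
P0=np.array([[.5277,.2422],[.5211,.2764],[.497,.2153],[.4867,.2939],[.4627,.2311],[.4561,.2687]])
def chips(f,n=0):
    hsv=cv2.cvtColor(cv2.imread('pics/'+f+'.png'),cv2.COLOR_BGR2HSV); m=cv2.inRange(hsv,(5,200,180),(18,255,255))
    _,_,st,ce=cv2.connectedComponentsWithStats(m); C=[.492,.2546]
    Q=np.array([pt(f,*c,.018)[:2] for s,c in zip(st[1:],ce[1:]) if s[4]>60]); Q=Q[np.linalg.norm(Q-C,axis=1)<.075]
    D=np.linalg.norm(P0[:,None]-Q[None],axis=2); print(len(Q)); print((D*1000).round(0))
    print('r',(np.linalg.norm(Q-C,axis=1)*1000).round(0),'ang',np.degrees(np.arctan2(*(Q-C).T[::-1])).round(0)); print('ang0',np.degrees(np.arctan2(*(P0-C).T[::-1])).round(0))
E
python3 -c "
from chips import *
chips('w3')"
```

```text
6
[[88. 58. 32. 79. 72. 23.]
 [67. 23. 13. 83. 87. 58.]
 [89. 87. 69. 53. 35. 38.]
 [30. 33. 52. 69. 85. 88.]
 [64. 88. 83. 15. 19. 72.]
 [26. 70. 78. 33. 57. 92.]]
r [53. 52. 46. 47. 52. 55.] ang [ 132.   59.   24. -157. -125.  -39.]
ang0 [ -19.   37.  -83.   98. -141.  159.]
```

>>> send_rows(
  dr=[
    [0,0,0],
    [0,0,0],
    [0,0,0],
    [0,0,0],
    [0,0,0],
    [0,0,0],
    [0,0,0],
    [0,0,0],
  ],
  xyz=[
    [-0.43,-1.15,0],
    [0,-2.55,0],
    [0.57,-3.75,0],
    [1.57,-4.75,0],
    [2.77,-5.15,0],
    [3.97,-4.75,0],
    [4.97,-3.75,0],
    [5.57,-2.55,0],
  ],
  jaw=[0,0,0,0,0,0,0,0],
)

```text
time_s: 12.35
eef_pos: [0.4712, 0.2781, 0.1643]
eef_rot: [0.0, 0.585, 0.811, 0.0]
wrist_force: [-0.4, -0.5, -1.4]
opening: 0.108
grasp_force: 58.6
```

>>> send_rows(
  dr=[
    [0,0,0],
    [0,0,0],
    [0,0,0],
    [0,0,0],
    [0,0,0],
    [0,0,0],
    [0,0,0],
    [0,0,0],
  ],
  xyz=[
    [0.4,1.4,0],
    [0,2.8,0],
    [-0.6,4,0],
    [-1.6,5,0],
    [-2.8,5.4,0],
    [-4,5,0],
    [-3.5,3.2,0],
    [-2.8,1.4,0],
  ],
  jaw=[0,0,0,0,0,0,0,0],
)

```text
time_s: 13.35
eef_pos: [0.4917, 0.2536, 0.1642]
eef_rot: [-0.0, 0.586, 0.81, -0.0]
wrist_force: [-0.1, -0.4, -1.8]
opening: 0.11
grasp_force: 58.7
```

```bash
python3 - <<'E'
from chips import *
state(); snap('wrist','w4'); chips('w4')
E
```

```text
t 13.35 p [0.4917 0.2536 0.1642] yaw_y 18.24 zax [-6.e-04 -2.e-04 -1.e+00] F [-0.1 -0.4 -1.8] grip 58.671780824661255 op 0.11 q6 -0.06
6
[[91. 57. 91. 33. 84. 23.]
 [68. 24. 90. 24. 94. 58.]
 [93. 90. 66. 73. 49. 36.]
 [30. 43. 71. 63. 86. 87.]
 [68. 95. 29. 91. 21. 71.]
 [30. 80. 32. 89. 52. 91.]]
r [57. 58. 56. 55. 58. 53.] ang [ 129.   50. -169.   17. -139.  -41.]
ang0 [ -19.   37.  -83.   98. -141.  159.]
```

All six chips have moved at least 21 mm under any matching, and all are inside the pot. I'll lift out and go to a spot where the wrist camera sees the slot.

>>> send_rows(
  dr=[
    [0,0,0],
    [0,0,0],
    [0,0,0],
    [0,0,0],
    [0,0,0],
    [0,0,0],
    [0,0,0],
    [0,0,0],
  ],
  xyz=[
    [0,0,-1],
    [0,0,-3],
    [0,0,-5],
    [0,0,-7.5],
    [0,0,-10],
    [0,0,-12.5],
    [0,0,-13.6],
    [0,0,-13.6],
  ],
  jaw=[0,0,0,0,0,0,0,0],
)

```text
time_s: 14.4
eef_pos: [0.4932, 0.2547, 0.3013]
eef_rot: [0.001, 0.586, 0.81, 0.001]
wrist_force: [0.4, 0.0, -1.7]
opening: 0.11
grasp_force: 58.7
```

>>> send_rows(
  dr=[
    [0,0,0],
    [0,0,0],
    [0,0,-0.2],
    [0,0,-0.4],
    [0,0,-0.4],
    [0,0,-0.4],
    [0,0,-0.4],
    [0,0,-0.4],
  ],
  xyz=[
    [-2,-0.2,0],
    [-6,-0.7,0],
    [-11,-1.2,0],
    [-16,-1.8,0],
    [-21,-2.4,0],
    [-25.5,-2.9,0],
    [-28.9,-3.3,0],
    [-28.9,-3.3,0],
  ],
  jaw=[0,0,0,0,0,0,0,0],
)

```text
time_s: 15.4
eef_pos: [0.5514, -0.0332, 0.2988]
eef_rot: [-0.001, 0.57, 0.821, -0.001]
wrist_force: [0.1, 0.9, -2.3]
opening: 0.107
grasp_force: 58.7
```

```bash
python3 - <<'E'
from h import *
o,M=state(); snap('wrist','w5'); p=proj('w5',[.532,.0255,.11]); print(p)
a=cv2.imread('pics/w5.png'); x,y=(p-[50,40]).astype(int); print(x,y)
cv2.imwrite('pics/c5.png',cv2.resize(a[max(y,0):y+75,x:x+100],None,fx=8,fy=8,interpolation=cv2.INTER_CUBIC))
E
```

```text
t 15.4 p [ 0.5514 -0.0332  0.2988] yaw_y 20.46 zax [-2.4e-03 -2.0e-04 -1.0e+00] F [ 0.1  0.9 -2.3] grip 58.718658685684204 op 0.107 q6 -0.63
[322.8 119.3]
272 79
```

View pics/c5.png

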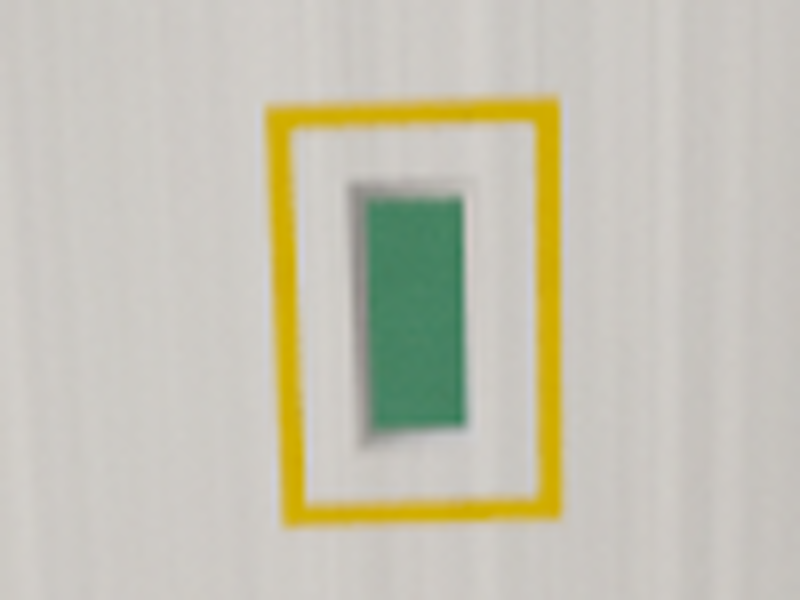

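Outer corners of the yellow frame in the crop: (265,107), (559,98), (562,517), (284,525). The slot sits in the middle of it.

```bash
python3 - <<'E'
from h import *
o,M=state()
f=[pt('w5',272+x/8-.44,79+y/8-.44,.11) for x,y in((265,107),(559,98),(562,517),(284,525))]
c=np.mean(f,0); print(f,c)
for a,b in((0,1),(3,2),(3,0),(2,1)):
    d=f[b]-f[a]; print(np.linalg.norm(d).round(4),np.degrees(np.arctan2(d[1],d[0])).round(2))
print(M.T@(c-o['eef_pos'])*100)
E
```

```text
t 15.45 p [ 0.5512 -0.0317  0.2989] yaw_y 20.54 zax [-2.4e-03  6.0e-04 -1.0e+00] F [ 0.1  0.8 -1.3] grip 58.71859431266785 op 0.11 q6 -0.63
[array([0.5069, 0.0431, 0.11  ]), array([0.5394, 0.0564, 0.11  ]), array([0.558 , 0.0106, 0.11  ]), array([ 0.5258, -0.0026,  0.11  ])] [0.532525 0.026875 0.11    ]
0.0351 22.26
0.0348 22.29
0.0495 112.47
0.0494 112.1
[ 6.11043604  0.33815197 18.90179271]
```

>>> send_rows(
  dr=[
    [0,0,-0.28],
    [0,0,-0.28],
    [0,0,-0.28],
    [0,0,-0.28],
    [0,0,-0.28],
    [0,0,-0.28],
    [0,0,-0.28],
    [0,0,-0.28],
  ],
  xyz=[
    [1,0.1,0],
    [3,0.2,0],
    [5,0.3,0],
    [6.1,0.34,0.5],
    [6.1,0.34,1.5],
    [6.1,0.34,2.3],
    [6.1,0.34,2.3],
    [6.1,0.34,2.3],
  ],
  jaw=[0,0,0,0,0,0,0,0],
)

```text
time_s: 16.45
eef_pos: [0.5337, 0.0278, 0.2772]
eef_rot: [-0.0, 0.557, 0.831, -0.0]
wrist_force: [0.1, -0.1, -1.2]
opening: 0.108
grasp_force: 58.7
```

>>> send_rows(
  dr=[
    [0,0,0],
    [0,0,0],
    [0,0,0],
    [0,0,0],
    [0,0,0],
    [0,0,0],
    [0,0,0],
    [0,0,0],
  ],
  xyz=[
    [0,0,0],
    [0,0,0],
    [0,0,0],
    [0,0,0],
    [0,0,0],
    [0,0,0],
    [0,0,0],
    [0,0,0],
  ],
  jaw=[0,0,0,0,0,0,0,0],
)

```text
time_s: 17.45
eef_pos: [0.5335, 0.0283, 0.2773]
eef_rot: [-0.0, 0.556, 0.831, -0.0]
wrist_force: [-0.0, 0.4, -1.0]
opening: 0.108
grasp_force: 58.7
```

```bash
python3 - <<'E'
from h import *
o,M=state(); snap('wrist','w6'); snap('side','s6')
p=proj('w6',[.5325,.0269,.11]); q=proj('s6',[.5325,.0269,.11]); print(p,q,'foot',proj('w6',o['eef_pos']-[0,0,.1507]),proj('s6',o['eef_pos']-[0,0,.1507]))
a=cv2.imread('pics/w6.png'); b=cv2.imread('pics/s6.png'); x,y=(p-[33,45]).astype(int); u,v=(q-[33,50]).astype(int); print(x,y,u,v)
c=lambda im,x,y:cv2.resize(im[y:y+90,x:x+66],None,fx=6,fy=6,interpolation=cv2.INTER_CUBIC)
cv2.imwrite('pics/c6.png',np.hstack([c(a,x,y),c(b,u,v)]))
E
```

```text
t 17.45 p [0.5335 0.0283 0.2773] yaw_y 22.39 zax [-0. -0. -1.] F [-0.   0.4 -1. ] grip 58.674659729003906 op 0.108 q6 -0.56
[318.3 186.9] [305.1 214.8] foot [319.8 190.6] [304.4 209.6]
285 141 272 164
```

View pics/c6.png

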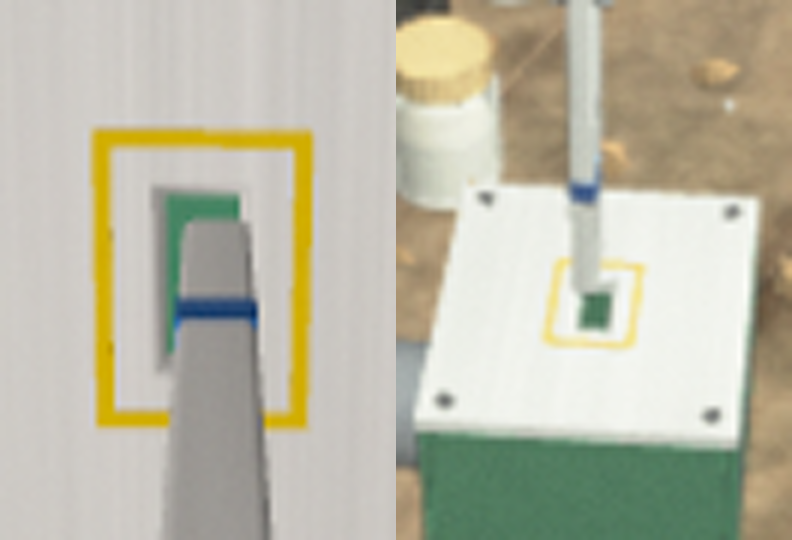

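In the wrist crop the frame's outer corners are (92,130), (313,130), (306,427) and (97,427). The far edge of the bar's foot runs from (184,221) to (248,221), slightly right of the slot centre. I'll work out the correction.

```bash
python3 - <<'E'
from h import *
o,M=state()
g=lambda x,y,z:pt('w6',285+x/6-.42,141+y/6-.42,z)
f=[g(x,y,.11) for x,y in((92,130),(313,130),(306,427),(97,427))]
c=np.mean(f,0)
for a,b in((0,1),(3,2),(3,0),(2,1)):
    d=f[b]-f[a]; print(np.linalg.norm(d).round(4),np.degrees(np.arctan2(d[1],d[0])).round(2))
zf=o['eef_pos'][2]-.1507
l,r=g(184,221,zf),g(248,221,zf); foot=(l+r)/2-.013*M[:,0]
print('slot',c,'slit',(g(152,187,.11)+g(152,370,.11))/2,'edge w',np.linalg.norm(l-r),'foot',foot,'tcp',o['eef_pos'])
print('foot->slot tool cm',M.T@(c-foot)*100,'foot rel tcp',M.T@(foot-o['eef_pos'])*100)
# side
g=lambda x,y,z:pt('s6',272+(x-396)/6-.42,164+y/6-.42,z)
print('side frame',np.mean([g(x,y,.11) for x,y in((556,259),(643,264),(633,348),(545,343))],0))
E
```

```text
t 17.55 p [0.5335 0.0283 0.2773] yaw_y 22.38 zax [-0.  0. -1.] F [-0.4  0.5 -1. ] grip 58.674089312553406 op 0.11 q6 -0.56
0.035 22.53
0.0347 22.51
0.0498 112.29
0.0498 112.04
slot [0.53275  0.026225 0.11    ] slit [0.5251 0.0235 0.11  ] edge w 0.00963846460801721 foot [0.53440076 0.0280296  0.12659941] tcp [0.5335122  0.02830423 0.27727748]
foot->slot tool cm [-0.10407123 -0.22136716  1.65993579] foot rel tcp [-0.05991307  0.07164857 15.06780417]
side frame [0.5347 0.0252 0.11  ]
```

>>> send_rows(
  dr=[
    [0,0,0],
    [0,0,0],
    [0,0,0],
    [0,0,0],
    [0,0,0],
    [0,0,0],
    [0,0,0],
    [0,0,0],
  ],
  xyz=[
    [-0.05,-0.1,0],
    [-0.1,-0.22,0],
    [-0.1,-0.22,0.5],
    [-0.1,-0.22,1],
    [-0.1,-0.22,1.35],
    [-0.1,-0.22,1.35],
    [-0.1,-0.22,1.35],
    [-0.1,-0.22,1.35],
  ],
  jaw=[0,0,0,0,0,0,0,0],
)

```text
time_s: 18.55
eef_pos: [0.532, 0.0265, 0.264]
eef_rot: [0.0, 0.556, 0.831, 0.0]
wrist_force: [-0.1, 0.2, -0.7]
opening: 0.11
grasp_force: 58.7
```

```bash
python3 - <<'E'
from h import *
o,M=state(); snap('wrist','w7'); snap('side','s7')
p=proj('w7',[.5327,.0262,.11]); q=proj('s7',[.534,.0257,.11]); print(p,q)
a=cv2.imread('pics/w7.png'); b=cv2.imread('pics/s7.png'); x,y=(p-[25,32]).astype(int); u,v=(q-[25,40]).astype(int); print(x,y,u,v)
c=lambda im,x,y:cv2.resize(im[y:y+66,x:x+50],None,fx=8,fy=8,interpolation=cv2.INTER_CUBIC)
cv2.imwrite('pics/c7.png',np.hstack([c(a,x,y),c(b,u,v)]))
E
```

```text
t 18.55 p [0.532  0.0265 0.264 ] yaw_y 22.39 zax [ 4.e-04 -1.e-04 -1.e+00] F [-0.1  0.2 -0.7] grip 58.67475628852844 op 0.11 q6 -0.56
[320.3 190.2] [304.8 214.3]
295 158 279 174
```

View pics/c7.png

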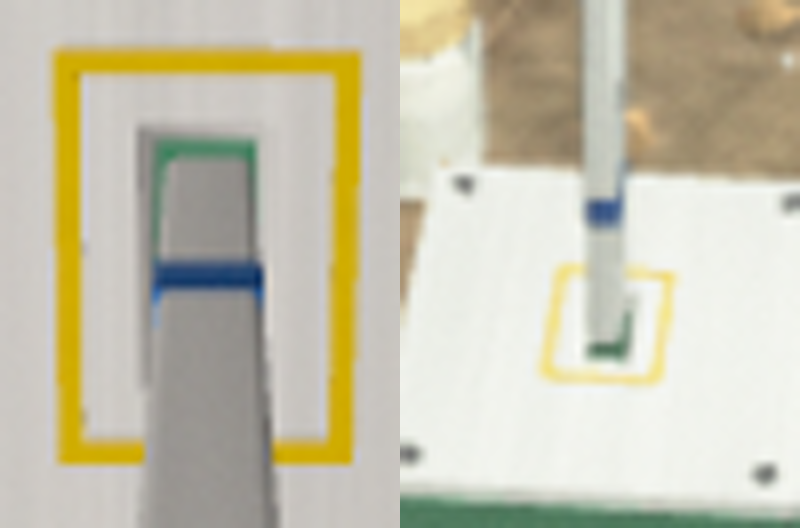

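Frame corners in the crop: (54,50), (361,52), (353,465), (58,465). The foot's far edge is at y≈156, x from 163 to 252, now close to centred in the slot.

```bash
python3 - <<'E'
from h import *
o,M=state()
g=lambda x,y,z:pt('w7',295+x/8-.44,158+y/8-.44,z)
c=np.mean([g(x,y,.11) for x,y in((54,50),(361,52),(353,465),(58,465))],0)
s=np.mean([g(x,y,.11) for x,y in((80,73),(334,73),(328,440),(83,440))],0)
zf=o['eef_pos'][2]-.1507
l,r=g(162,157,zf),g(253,157,zf); foot=(l+r)/2-.013*M[:,0]
print(c,s,'w',np.linalg.norm(l-r),'cmd cm',M.T@(c-foot)*100,M.T@(s-foot)*100)
# slot seen at its lower edge of plate (z=.104): 156..257, far 140
l,r=g(155,140,.104),g(257,138,.104); e=(l+r)/2-.014*M[:,0]; print('slot by lower edge w',np.linalg.norm(l-r),M.T@(e-foot)*100)
E
```

```text
t 18.65 p [0.532  0.0265 0.264 ] yaw_y 22.39 zax [ 3.e-04 -0.e+00 -1.e+00] F [ 0.4  0.1 -1. ] grip 58.675015568733215 op 0.107 q6 -0.56
[0.53285 0.026   0.11   ] [0.532725 0.0263   0.11    ] w 0.010361949623502273 cmd cm [-0.0434517  -0.00728719  0.33020363] [-0.01095197 -0.0074204   0.33019861]
slot by lower edge w 0.011910079764636362 [-0.0987683  -0.01606051  0.92999492]
```

>>> send_rows(
  dr=[
    [0,0,0],
    [0,0,0],
    [0,0,0],
    [0,0,0],
    [0,0,0],
    [0,0,0],
    [0,0,0],
    [0,0,0],
  ],
  xyz=[
    [-0.04,-0.01,0],
    [-0.04,-0.01,0.3],
    [-0.04,-0.01,0.5],
    [-0.04,-0.01,0.7],
    [-0.04,-0.01,0.9],
    [-0.04,-0.01,1],
    [-0.04,-0.01,1],
    [-0.04,-0.01,1],
  ],
  jaw=[0,0,0,0,0,0,0,0],
)

```text
time_s: 19.65
eef_pos: [0.532, 0.0261, 0.2539]
eef_rot: [0.0, 0.556, 0.831, 0.0]
wrist_force: [-0.0, -0.5, -1.8]
opening: 0.109
grasp_force: 58.7
```

>>> send_rows(
  dr=[
    [0,0,0],
    [0,0,0],
    [0,0,0],
    [0,0,0],
    [0,0,0],
    [0,0,0],
    [0,0,0],
    [0,0,0],
  ],
  xyz=[
    [0,0,0.3],
    [0,0,0.6],
    [0,0,0.9],
    [0,0,1.2],
    [0,0,1.5],
    [0,0,1.8],
    [0,0,2],
    [0,0,2],
  ],
  jaw=[0,0,0,0,0,0,0,0],
)

```text
time_s: 20.65
eef_pos: [0.5318, 0.0261, 0.2336]
eef_rot: [-0.0, 0.556, 0.831, -0.0]
wrist_force: [-1.0, -0.5, -0.8]
opening: 0.112
grasp_force: 58.7
```

>>> send_rows(
  dr=[
    [0,0,0],
    [0,0,0],
    [0,0,0],
    [0,0,0],
    [0,0,0],
    [0,0,0],
    [0,0,0],
    [0,0,0],
  ],
  xyz=[
    [0,0,0.5],
    [0,0,1.2],
    [0,0,1.9],
    [0,0,2.6],
    [0,0,3.3],
    [0,0,4],
    [0,0,4.6],
    [0,0,4.8],
  ],
  jaw=[0,0,0,0,0,0,0,0],
)

```text
time_s: 21.65
eef_pos: [0.5317, 0.0262, 0.1853]
eef_rot: [-0.0, 0.556, 0.831, -0.0]
wrist_force: [0.7, -0.1, -1.8]
opening: 0.108
grasp_force: 58.7
```

>>> send_rows(
  dr=[
    [0,0,0],
    [0,0,0],
    [0,0,0],
    [0,0,0],
    [0,0,0],
    [0,0,0],
    [0,0,0],
    [0,0,0],
  ],
  xyz=[
    [0,0,0],
    [0,0,0],
    [0,0,0],
    [0,0,0],
    [0,0,0],
    [0,0,0],
    [0,0,0],
    [0,0,0],
  ],
  jaw=[0,0,0,0,0,0,0,0],
)

```text
time_s: 22.65
eef_pos: [0.5319, 0.0261, 0.1858]
eef_rot: [-0.0, 0.556, 0.831, -0.0]
wrist_force: [0.1, -0.4, -1.8]
opening: 0.108
grasp_force: 58.7
```

```bash
python3 - <<'E'
from h import *
state(); snap('wrist','w8'); snap('side','s8')
a=cv2.imread('pics/w8.png'); b=cv2.imread('pics/s8.png')
cv2.imwrite('pics/c8.png',np.hstack([cv2.resize(a[80:330,200:440],(384,400)),cv2.resize(b[120:370,180:430],(400,400))]))
E
```

```text
t 22.65 p [0.5319 0.0261 0.1858] yaw_y 22.38 zax [-1.e-04  0.e+00 -1.e+00] F [ 0.1 -0.4 -1.8] grip 58.67414832115173 op 0.108 q6 -0.56
```

View pics/c8.png

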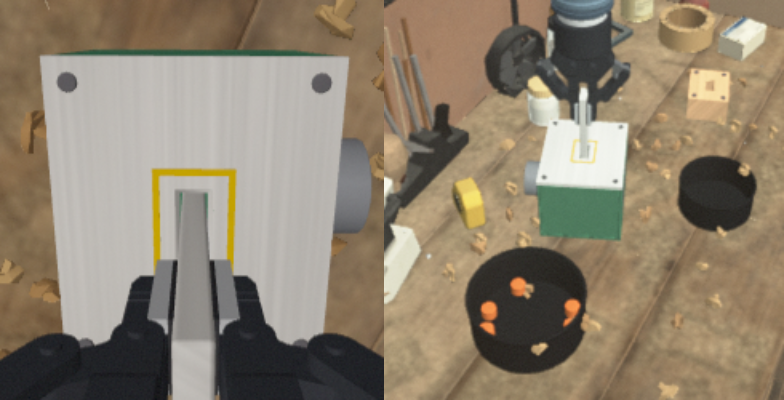

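The bar is down through the slot with the blue band inside. The foot is about 75 mm below the plate, with no contact force, and the tape and jar are undisturbed.

```bash
python3 -c "
from bench import ctrl
print(ctrl.hand_in())"
```

```text
the job is handed in; nothing more can be done
None
```

I stirred the chips (all six moved more than 20 mm and stayed in the pot) and handed the job in with the bar held upright and still through the hood slot, its foot about 75 mm below the plate top, no significant wrist force and the tape measure and jar untouched; the hand-in returned no verdict.

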